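# Switch on under the splash cover

## Task

Swing the switch box's cover fully open on its hinge, past upright, then push the toggle lever inside over from right to left with a fingertip until it snaps on, feeling for it and never leaning hard on it, because it is delicate and breaks above 16 N. Then lower the cover gently until it is fully shut again and let go, leaving everything else on the worktop undisturbed.

Things in the scene. Friction and masses are not known exactly. Their poses are not given: they have to be found in the camera images.
- switch_box: Grey splash-proof switch box, an open tray fixed to the worktop, 110 mm (its x) x 170 mm (its y) x 64 mm high, walls 5 mm, inner floor 12 mm up. Origin: centre of its underside, on the worktop; x points from its front to its hinge side (away from the robot), y to its left, z up. Inside stands one black toggle lever (see slot_mid).
- slot_mid (a point): Middle of the range in which the lever's pivot can lie, 24 mm above the worktop, fixed in the box (x 0, y 6 mm). The plate's screws sit in slots: the pivot is up to 14 mm to either side along the box's y, not reported, to be felt or seen. Lever: paddle 22 mm wide (x), 7 mm thick (y), top 58 mm above the worktop when upright; the socket at its foot reaches 22 mm above the worktop.
- cover_bar (a point): Middle of the round steel handle bar of the cover, 12 mm thick, 84 mm long, along the box's y. The cover is a white flat plate hinged on the box's far rim (hinge line at box x 58 mm, 64 mm up); the bar is ahead of its front edge beyond a 31 mm gap, 151 mm from the hinge line and, shut, 4 mm above it. It turns easily between fingers.
- cover (a joint): Angle of the cover: 0 shut (lying on the box), growing as it opens upward and back, 1.57 upright, 1.8 fully open. Its hinge is stiff: it stays where it is left; about 2 N at the bar moves it.
- lever (a joint): Toggle lever's angle about the box's x: 0 off (leaning 0.25 rad to the box's right, -y), 0.25 upright, 0.5 on (leaning as far left, +y). Over-centre spring: pushed at its top it gives way at about 6 N, resists less and less up to the middle (8 mm at its top), then snaps over by itself the other 8 mm. Delicate: it breaks above 16 N, as when pushed on against its end stop.
- mug: Bystander: a white mug with a handle, 94 mm tall; origin at the centre of its underside.
- glass: Bystander: a clear drinking glass, 81 mm across, 93 mm tall; origin at the centre of its underside.
- tin: Bystander: a food tin, 75 mm across, 58 mm tall; origin at the centre of its underside.
- spice_jar: Bystander: a spice jar, 45 mm across, 100 mm tall; origin at the centre of its underside.
- mill: Bystander: a salt shaker, 44 mm across, 90 mm tall; origin at the centre of its underside.
- garlic: Bystander: a bulb of garlic, 53 mm; origin at the centre of its underside.
- teaspoon: Bystander: a plain steel teaspoon, 130 mm long, lying at the front; origin at the centre of its underside.
- coffee_maker: Fixed obstacle at the left: a coffee maker, 189 x 220 mm, 310 mm tall, with its carafe; origin at the centre of its underside. Behind and left of it a wall cabinet hangs 370 mm above the worktop. Pass above it or in front of it when coming from the left.

How it is judged:
On the way, in this order (a step that is already met when the one before it is completed fails the run):
1. the cover stands open, past upright (over 1.57 rad) (value of joint cover above 1.57 rad), for 0.2 s.
2. with the cover open, the lever has snapped on (over 0.42 rad) (value of joint lever above 0.42 rad and value of joint cover above 1.3 rad), for 0.2 s.
At the end, for the whole second after the job is handed in: The lever stays on (over 0.42 rad) and the cover is shut (under 0.06 rad, 9 mm at the bar) (value of joint cover below 0.06 rad and value of joint lever above 0.42 rad); the robot touches nothing.
It fails at once if the lever is pressed with more than 16 N (contact force between lever and anything else above 16 N).
It fails at once if the cover is slammed (shutting faster than 3 rad/s) (velocity of joint cover below -3 rad/s).
It fails at once if a bystander is moved by more than 25 mm (distance of any of mug, glass, tin, spice_jar, mill, garlic, teaspoon from where it was at the start of the episode above 0.025 m).
It also fails if it takes over 69 s, if anything falls off the work surface, if the arm or the gripper's body presses on something with over 40 N, if the wrist force passes 120 N, or if a joint passes its speed limit or range.

## Robot

A 7-joint arm with a two-finger parallel gripper is mounted at the origin on a cart in front of the work surface, level with it; the furniture and walls round the work are solid. World frame = base frame: x ahead of the robot, y to its left, z up, the work surface at z = 0. Lengths are in m, angles in rad, forces in N, time in s.
With the tool pointing down it reaches from about 0.4 to 0.85 m from the base axis. Payload 10.4 kg.
Tool frame: the origin (TCP) lies midway between the tips of the shut fingers; the grasp point (between the pads) lies 19 mm behind it; z points along the fingers, y is the line along which they close (so a half turn about z gives the same grasp; the last joint's range is limited). The gripper opens to 87 mm and grips with 3 to 60 N. Pads are 19 mm wide; open, the fingers measure 117 mm over their backs; the gripper's body (75 mm by 190 mm) begins 51 mm behind the grasp point.
Start: joints at [-1.249, 0.332, -0.065, 1.46, 0.022, 1.35, -0.088], TCP at [0.211, 0.588, 0.223] pointing down, gripper open.
Joint ranges: [-2.6, 2.6], [-0.5, 2.12], [-1.47, 1.34], [0.16, 2.42], [-1.27, 4.41], [0.06, 2.06], [-2.6, 2.6]. Speed limits (rad/s): [2.22, 2.22, 2.79, 2.79, 3.14, 3.14, 3.14].

## Interface

Orientations are given as a rotation vector (axis times angle).
In Python, from rig import ctrl gives the robot as it stands. The module is installed in compiled form; this text tells all that it offers.
- The arm moves only by the tool move_arm, never from a script. Its arguments are lists of equal length, an entry for each row: "xyz": the shift along the tool's x, y, z in m, a list of three; "rot": the turn, a rotation vector about the tool's x, y, z in rad, a list of three. In form: {"xyz": [[tx, ty, tz], ...], "rot": [[wx, wy, wz], ...]}. A call has 1 to 5 rows; each row is the pose to reach, as a shift and turn from the pose commanded when the call began, along the tool's axes at that moment; what a row does not reach only later rows make up. A row lasts 1/12 s, in which the tool goes at most 41.7 mm and 7.16 degrees, less where a joint would pass 70% of its speed; a pose out of reach is approached as far as the arm can. A call with a gripper value outside its range is refused whole. "grip" is the finger opening in m, from 0 to 0.087, set as the call begins (left out, the last holds). The fingers move at their own pace and stop on an object; "newtons" is the grip in N (left out, the last holds). Time passes only in rows, so rows that repeat a pose let the fingers close. It gives the time, the measured TCP pose, the force, the opening and the grip force at its end, in the units of the state.
- ctrl.sense(): the state, without advancing time (a new reading comes with each control period).
- ctrl.read_camera(name): name is "side" or "top"; returns a dict with "pixels" (400x640x3 uint8, red, green, blue), "mtx" (3x3 intrinsics, pixels), "pose" (4x4, takes a point from camera to world coordinates). Camera axes: x right, y down, z forward; pixel columns grow to the right and rows downward; lengths in m; the calibration is good to about 2 mm. A picture is of the moment at which its call begins. There is no depth.
- ctrl.hand_in(): hands the job in; it is judged then, once.
The state is a dict: "time_s": time; "joint_positions": joint angles; "joint_vel": joint speeds; "joint_torque": joint torques, N m; "eef_pos": TCP position; "tcp_rot": TCP orientation; "wrist_force": force on the tool from outside, world axes, zero at the start; "moment": the same for the moment, N m; "gripper_width": opening from 0.0 (shut) to 1.0 (fully open); "gripper_force": force on a finger pad.
Only numpy, scipy, OpenCV 4.12 (cv2) and the standard library are available. Lean on these libraries where they do the work, as an engineer would, in place of code of your own. Each camera call takes 0.05 s, during which the arm holds its last target. There are 200 camera calls.

## Working session

There is one attempt and no reset: what is moved stays moved. The work goes in short steps, Python scripts to look and compute and a tool call to move; the robot and the scene stay as the last step left them, time stands still between calls to the robot, and variables do not carry over. Pictures are saved under pics/ and viewed, at most 10 in all, crops included, and the job is handed in when it is done.

Besides the shell and the picture viewer there is one more tool, called after "Emit:" by a JSON object that holds its "method" and its "body". move_arm: Moves the arm, as the interface text tells. Its arguments: {"type":"object","properties":{"xyz":{"type":"array"},"rot":{"type":"array"},"grip":{"type":"number"},"newtons":{"type":"number"}},"required":["xyz","rot"]}

```bash
mkdir -p pics
cat > h.py <<'E'
from rig import ctrl
import numpy as np, cv2
from scipy.spatial.transform import Rotation as R
def snap(n,f):
    c=ctrl.read_camera(n); cv2.imwrite('pics/'+f,c['pixels'][:,:,::-1]); np.savez('pics/'+f+'.npz',mtx=c['mtx'],pose=c['pose']); return c
def ray(f,u,v):
    d=np.load('pics/'+f+'.npz'); P=d['pose']; r=P[:3,:3]@np.linalg.solve(d['mtx'],[u,v,1.]); return P[:3,3],r
def atz(f,u,v,z):
    o,r=ray(f,u,v); return o+r*(z-o[2])/r[2]
def proj(f,p):
    d=np.load('pics/'+f+'.npz'); q=np.linalg.inv(d['pose'])@np.append(p,1); q=d['mtx']@q[:3]; return q[:2]/q[2]
E
python3 - <<'E'
from h import *
np.set_printoptions(precision=3,suppress=True)
for n in('top','side'):
    c=snap(n,n+'0.png'); print(c['mtx'][0],c['pose'])
print(ctrl.sense())
E
```

```text
[411.474   0.    318.644] [[-0.019 -0.996  0.087  0.508]
 [-1.     0.02   0.007  0.085]
 [-0.009 -0.087 -0.996  0.983]
 [ 0.     0.     0.     1.   ]]
[408.491   0.    322.131] [[ 0.981 -0.095  0.17   0.417]
 [-0.194 -0.389  0.901 -0.835]
 [-0.02  -0.916 -0.4    0.465]
 [ 0.     0.     0.     1.   ]]
{'time_s': 0.1, 'joint_positions': array([-1.249,  0.333, -0.065,  1.461,  0.022,  1.35 , -0.089]), 'joint_vel': array([-0.001, -0.003, -0.   , -0.003, -0.001,  0.001,  0.   ]), 'joint_torque': array([  0.001, -62.454,   0.024, -39.072,  -0.062,   0.037,   0.   ]), 'eef_pos': array([0.211, 0.588, 0.222]), 'tcp_rot': array([-0.539, -3.095,  0.002]), 'wrist_force': array([-0.346,  0.719,  0.275]), 'moment': array([0.052, 0.004, 0.014]), 'gripper_force': 0.0, 'gripper_width': 0.9983953288961489}
```

View pics/top0.png

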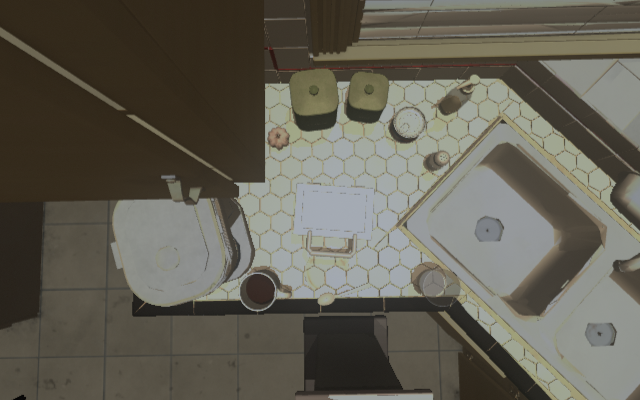

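View pics/side0.png

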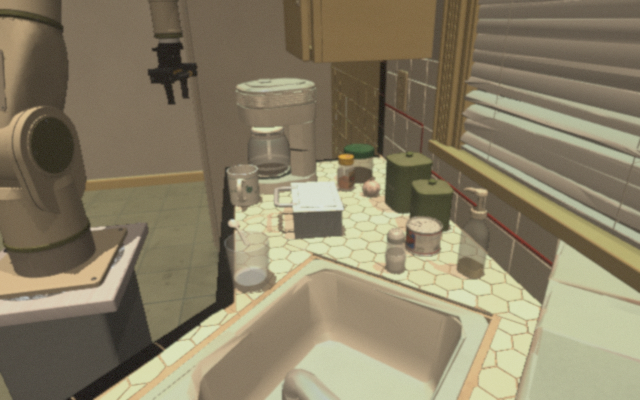

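The top view shows the cover plate's corners near (297,184), (373,187), (371,238) and (295,234). The bar runs from about (308,253) to (353,256), with the mug at (260,290), the spoon at (326,299) and the glass at (435,285). The side view shows the box at (317,210) and the gripper high at (172,80). I'll zoom in on the box for accurate corners.

Run:
```python
from h import *
a=cv2.imread('pics/top0.png')[170:310,230:430]; b=cv2.imread('pics/side0.png')[170:250,260:360]
a=cv2.resize(a,None,fx=4,fy=4,interpolation=cv2.INTER_CUBIC)
cv2.imwrite('pics/z0.png',a)
print(proj('side0.png',[.211,.588,.222]),proj('top0.png',[.211,.588,.222]))
for u,v,z in[(297,184,.068),(373,187,.068),(371,238,.068),(295,234,.068),(308,253,.074),(353,256,.074)]: print(atz('top0.png',u,v,z).round(3))
```

```text
[178.40241652 100.86774827] [ 44.72027084 410.15729547]
[0.63  0.14  0.068]
[ 0.62  -0.03   0.068]
[ 0.506 -0.022  0.068]
[0.518 0.146 0.068]
[0.476 0.118 0.074]
[0.468 0.019 0.074]
```

View pics/z0.png

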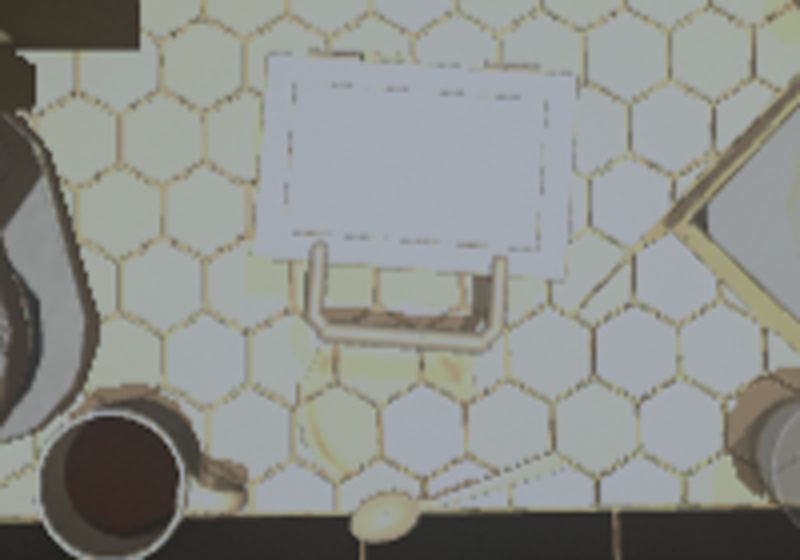

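The zoomed crop gives plate corners at full-image (297.5,184.2), (374.2,189), (370.7,239.2) and (294.2,234.2). The bar's centre line runs from (310.5,252) to (351.7,255.5).

Run:
```python
from h import *
np.set_printoptions(precision=4,suppress=True)
f='top0.png'
A,B,C,D=[atz(f,u,v,.067) for u,v in[(297.5,184.2),(374.2,189),(370.7,239.2),(294.2,234.2)]]
P,Q=[atz(f,u,v,.068) for u,v in[(310.5,252),(351.7,255.5)]]
print(A,B,C,D,P,Q)
for a,b in((B,A),(C,D),(Q,P)): d=b-a; print('len',np.linalg.norm(d),'yaw',np.degrees(np.arctan2(-d[0],d[1])))
for a,b in((D,A),(C,B)): d=b-a; print('len',np.linalg.norm(d),'yaw',np.degrees(np.arctan2(d[1],d[0])))
print('bar mid',atz(f,331,254,.068),'plate mid',(A+B+C+D)/4)
# mug etc
for n,u,v,z in[('mug',259,290,.094),('handle',289,292,.05),('glass',436,283,.093),('spoon',326,299,.005),('mill',438,160,.09),('tin',408,124,.058)]: print(n,atz(f,u,v,z))
s=ctrl.sense(); print(R.from_rotvec(s['tcp_rot']).as_matrix())
```

```text
[0.6297 0.1388 0.067 ] [ 0.6154 -0.0328  0.067 ] [ 0.5037 -0.0216  0.067 ] [0.5179 0.1478 0.067 ] [0.478  0.1122 0.068 ] [0.4687 0.0215 0.068 ]
len 0.1721541930063275 yaw -4.758752237737268
len 0.16994701288963449 yaw -4.814803967353327
len 0.091231777913323 yaw -5.889162848519139
len 0.11208770281581418 yaw -4.580983947804879
len 0.11226882061868938 yaw -5.707778234041064
bar mid [0.4728 0.067  0.068 ] plate mid [0.5667 0.0581 0.067 ]
mug [0.4005 0.2226 0.094 ]
handle [0.3895 0.1623 0.05  ]
glass [ 0.4083 -0.1546  0.093 ]
spoon [0.3661 0.0797 0.005 ]
mill [ 0.6739 -0.1714  0.09  ]
tin [ 0.7646 -0.1158  0.058 ]
[[-0.9411  0.338  -0.0004]
 [ 0.338   0.9411 -0.0012]
 [-0.0001 -0.0012 -1.    ]]
```

```bash
cat >> h.py <<'E'
Y=np.radians(-5.0); e=np.array([np.cos(Y),np.sin(Y),0]); l=np.array([-np.sin(Y),np.cos(Y),0])
HINGE=np.array([.6230,.0536,.064]); BOX=HINGE-.058*e; BOX[2]=0
RG=np.column_stack([l,e,[0,0,-1.]])  # tool: y along box x, pointing down
import math
def plan(wps,p=None,Rm=None,step=.038):
    """wps: (pos,R[,rows]); prints calls of <=5 rows in tool axes"""
    s=ctrl.sense()
    if p is None: p=s['eef_pos']
    if Rm is None: Rm=R.from_rotvec(s['tcp_rot']).as_matrix()
    rows=[]; cp,cR=np.array(p),R.from_matrix(Rm)
    for w in wps:
        q,S=np.array(w[0]),R.from_matrix(w[1]); dr=(cR.inv()*S).as_rotvec()
        n=w[2] if len(w)>2 else max(1,math.ceil(max(np.linalg.norm(q-cp)/step,np.linalg.norm(dr)/.115)))
        rows+=[(cp+(q-cp)*i/n,cR*R.from_rotvec(dr*i/n)) for i in range(1,n+1)]; cp,cR=q,S
    b,bR=np.array(p),R.from_matrix(Rm)
    for i in range(0,len(rows),5):
        X=[];W=[]
        for q,S in rows[i:i+5]:
            X.append((bR.inv().apply(q-b).round(3)+0.).tolist()); W.append(((bR.inv()*S).as_rotvec().round(3)+0.).tolist())
        print('xyz',X,'rot',W)
        b=b+bR.apply(X[-1]); bR=bR*R.from_rotvec(W[-1])
E
python3 - <<'E'
from h import *
print(BOX)
plan([((.28,.42,.38),RG),((.42,.14,.38),RG),((.4725,.067,.14),RG)])
E
```

```text
[0.56522071 0.05865503 0.        ]
xyz [[-0.01, -0.011, -0.013], [-0.02, -0.022, -0.026], [-0.03, -0.034, -0.039], [-0.041, -0.045, -0.053], [-0.051, -0.056, -0.066]] rot [[0.0, 0.0, 0.109], [0.0, 0.0, 0.219], [0.0, 0.0, 0.328], [0.0, 0.0, 0.438], [0.0, 0.0, 0.547]]
xyz [[-0.014, -0.005, -0.013], [-0.029, -0.009, -0.026], [-0.043, -0.013, -0.039], [-0.058, -0.018, -0.052], [-0.072, -0.022, -0.066]] rot [[0.0, 0.001, 0.11], [0.0, 0.001, 0.219], [0.0, 0.001, 0.329], [-0.001, 0.001, 0.438], [-0.001, 0.001, 0.547]]
xyz [[-0.015, 0.004, -0.013], [-0.03, 0.008, -0.026], [-0.062, 0.019, -0.026], [-0.095, 0.03, -0.026], [-0.128, 0.042, -0.026]] rot [[0.0, 0.0, 0.11], [0.0, 0.0, 0.219], [0.0, 0.0, 0.219], [0.0, 0.0, 0.219], [0.0, 0.0, 0.219]]
xyz [[-0.03, 0.018, 0.0], [-0.06, 0.036, 0.0], [-0.089, 0.054, 0.0], [-0.119, 0.073, 0.0], [-0.148, 0.091, 0.0]] rot [[0.0, 0.0, 0.0], [0.0, 0.0, 0.0], [0.0, 0.0, 0.0], [0.0, 0.0, 0.0], [0.0, 0.0, 0.0]]
xyz [[-0.03, 0.018, 0.0], [-0.04, 0.026, 0.034], [-0.05, 0.035, 0.069], [-0.059, 0.043, 0.103], [-0.069, 0.052, 0.137]] rot [[0.0, 0.0, 0.0], [0.0, 0.0, 0.0], [0.0, 0.0, 0.0], [0.0, 0.0, 0.0], [0.0, 0.0, 0.0]]
xyz [[-0.01, 0.008, 0.034], [-0.02, 0.016, 0.069], [-0.029, 0.025, 0.103]] rot [[0.0, 0.0, 0.0], [0.0, 0.0, 0.0], [0.0, 0.0, 0.0]]
```

Emit:
{"method": "move_arm", "body": {"xyz": [[-0.01,-0.011,-0.013],[-0.02,-0.022,-0.026],[-0.03,-0.034,-0.039],[-0.041,-0.045,-0.053],[-0.051,-0.056,-0.066]], "rot": [[0,0,0.11],[0,0,0.22],[0,0,0.33],[0,0,0.44],[0,0,0.547]], "grip": 0.026}}

```text
time_s: 0.52
eef_pos: [0.2406, 0.5173, 0.2889]
tcp_rot: [1.363, 2.831, -0.001]
wrist_force: [0.1, 0.2, 0.5]
gripper_width: 0.707
gripper_force: 0.0
```

Emit:
{"method": "move_arm", "body": {"xyz": [[-0.014,-0.005,-0.013],[-0.029,-0.009,-0.026],[-0.043,-0.013,-0.039],[-0.058,-0.018,-0.052],[-0.072,-0.022,-0.066]], "rot": [[0,0,0.11],[0,0,0.22],[0,0,0.33],[0,0,0.44],[0,0,0.547]]}}

```text
time_s: 0.93
eef_pos: [0.2686, 0.4474, 0.3547]
tcp_rot: [2.077, 2.357, -0.001]
wrist_force: [0.5, 0.2, 0.7]
gripper_width: 0.343
gripper_force: 0.0
```

Emit:
{"method": "move_arm", "body": {"xyz": [[-0.015,0.004,-0.013],[-0.03,0.008,-0.026],[-0.062,0.019,-0.026],[-0.095,0.03,-0.026],[-0.128,0.042,-0.026]], "rot": [[0,0,0.11],[0,0,0.219],[0,0,0.219],[0,0,0.219],[0,0,0.219]]}}

```text
time_s: 1.35
eef_pos: [0.3271, 0.3257, 0.3804]
tcp_rot: [-2.315, -2.124, 0.0]
wrist_force: [1.4, 1.1, -0.5]
gripper_width: 0.298
gripper_force: 0.0
```

Tracking is tight. Next I move to just above the bar.

Emit:
{"method": "move_arm", "body": {"xyz": [[-0.03,0.018,0.0],[-0.06,0.036,0.0],[-0.089,0.054,0.0],[-0.119,0.073,0.0],[-0.148,0.091,0.0]], "rot": [[0,0,0],[0,0,0],[0,0,0],[0,0,0],[0,0,0]]}}

```text
time_s: 1.77
eef_pos: [0.4051, 0.1698, 0.3804]
tcp_rot: [-2.316, -2.122, 0.0]
wrist_force: [0.4, -0.1, 0.4]
gripper_width: 0.297
gripper_force: 0.0
```

Emit:
{"method": "move_arm", "body": {"xyz": [[-0.03,0.018,0.0],[-0.04,0.026,0.034],[-0.05,0.035,0.069],[-0.059,0.043,0.103],[-0.069,0.052,0.137]], "rot": [[0,0,0],[0,0,0],[0,0,0],[0,0,0],[0,0,0]]}}

```text
time_s: 2.18
eef_pos: [0.4504, 0.0978, 0.242]
tcp_rot: [-2.316, -2.122, -0.001]
wrist_force: [-0.1, 0.4, -0.7]
gripper_width: 0.298
gripper_force: 0.0
```

Emit:
{"method": "move_arm", "body": {"xyz": [[-0.01,0.008,0.034],[-0.02,0.016,0.069],[-0.029,0.025,0.103],[-0.029,0.025,0.133],[-0.029,0.025,0.133]], "rot": [[0,0,0],[0,0,0],[0,0,0],[0,0,0],[0,0,0]]}}

```text
time_s: 2.6
eef_pos: [0.4695, 0.0658, 0.1055]
tcp_rot: [-2.315, -2.12, 0.013]
wrist_force: [-1.3, 0.2, -1.4]
gripper_width: 0.3
gripper_force: 0.0
```

Run:
```python
from h import *
np.set_printoptions(precision=4,suppress=True)
a=snap('top','t1.png')['pixels'][:,:,::-1]; b=snap('side','s1.png')['pixels'][:,:,::-1]
a=cv2.resize(a[210:290,280:380],None,fx=4,fy=4,interpolation=cv2.INTER_CUBIC)
b=cv2.resize(b[150:230,250:350],None,fx=4,fy=4,interpolation=cv2.INTER_CUBIC)
cv2.imwrite('pics/z1.png',np.hstack([a,b]))
s=ctrl.sense(); print(s['eef_pos'],s['joint_positions'],s['wrist_force'],s['gripper_width']*87); plan([((.4727,.067,.049),RG)])
bar=HINGE-.151*e; bar[2]=.068
print(bar,proj('t1.png',bar),proj('s1.png',bar),proj('s1.png',bar+.042*l),proj('s1.png',bar-.042*l),proj('s1.png',s['eef_pos']))
```

```text
[0.4724 0.0673 0.1106] [-0.8127  0.107   0.6121  2.0034 -0.0698  1.0535 -0.2558] [0.7882 0.3028 0.7178] 26.056657457548543
xyz [[0.0, 0.0, 0.031], [0.0, 0.0, 0.062]] rot [[-0.001, 0.001, 0.0], [-0.002, 0.001, 0.0]]
[0.4726 0.0668 0.068 ] [331.1234 254.1031] [275.3521 198.703 ] [275.3029 191.9097] [275.4053 206.049 ] [274.0491 182.1175]
```

View pics/z1.png

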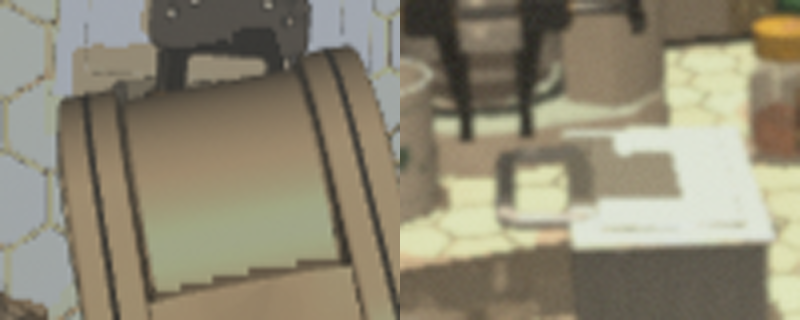

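In the zoom, the left half (top view) has the bar hidden by the arm. The right half (side view) shows the fingertips at full-image (266.5,184.5) and (281.5,184) straddling the bar, whose line is at u≈277 against a predicted 275.3. I'll shift 1.5 mm in +x, descend and grip lightly.

Emit:
{"method": "move_arm", "body": {"xyz": [[0.0,0.001,0.02],[0.0,0.0015,0.04],[0.0,0.0015,0.055],[0.0,0.0015,0.0615],[0.0,0.0015,0.0615]], "rot": [[0,0,0],[0,0,0],[0,0,0],[0,0,0],[0,0,0]]}}

```text
time_s: 3.12
eef_pos: [0.4746, 0.068, 0.0497]
tcp_rot: [-2.315, -2.124, -0.001]
wrist_force: [0.5, 0.1, 0.8]
gripper_width: 0.303
gripper_force: 0.0
```

Emit:
{"method": "move_arm", "body": {"xyz": [[0,0,0],[0,0,0],[0,0,0],[0,0,0],[0,0,0]], "rot": [[0,0,0],[0,0,0],[0,0,0],[0,0,0],[0,0,0]], "grip": 0.0, "newtons": 10}}

```text
time_s: 3.53
eef_pos: [0.4738, 0.0678, 0.0494]
tcp_rot: [-2.315, -2.122, 0.0]
wrist_force: [-3.9, 2.4, 1.1]
gripper_width: 0.129
gripper_force: 10.0
```

Run:
```python
from h import *
s=ctrl.sense(); print(s)
```

```text
{'time_s': 3.5333, 'joint_positions': array([-0.78404955,  0.21369758,  0.60144061,  2.05352179, -0.152995  ,
        0.91746884, -0.18636127]), 'joint_vel': array([ 0.00084186,  0.00503228, -0.00246987,  0.00255217, -0.00126084,
       -0.00407285,  0.00079556]), 'joint_torque': array([ 1.21882774e+00, -3.84027994e+01,  6.09633073e+00, -3.35854125e+01,
        5.95362615e-01, -1.35084383e+00,  1.95626670e-02]), 'eef_pos': array([0.4738229 , 0.0678031 , 0.04935157]), 'tcp_rot': array([-2.31458965e+00, -2.12232704e+00,  1.91899623e-04]), 'wrist_force': array([-3.86074274,  2.42936126,  1.05719815]), 'moment': array([0.32216077, 1.02178287, 0.03418151]), 'gripper_force': 9.952092468738556, 'gripper_width': 0.12887033039706186}
```

```bash
cat >> h.py <<'E'
HINGE=np.array([.6237,.0538,.064])
def bar(t): return HINGE+e*(-.151*np.cos(t)+.004*np.sin(t))+np.array([0,0,.151*np.sin(t)+.004*np.cos(t)])
def tcp(t): return bar(t)-[0,0,.019]
E
python3 - <<'E'
from h import *
print(tcp(0),tcp(1.75))
plan([(tcp(t),RG,1) for t in [.05,.12]+list(np.linspace(.22,1.75,18))],p=tcp(0),Rm=RG)
E
```

```text
[0.4732746  0.06696052 0.049     ] [0.6544337  0.05111115 0.19286889]
xyz [[0.0, 0.0, -0.008], [0.0, 0.002, -0.018], [0.0, 0.005, -0.033], [0.0, 0.008, -0.046], [0.0, 0.013, -0.058]] rot [[0.0, 0.0, 0.0], [0.0, 0.0, 0.0], [0.0, 0.0, 0.0], [0.0, 0.0, 0.0], [0.0, 0.0, 0.0]]
xyz [[0.0, 0.007, -0.013], [0.0, 0.014, -0.024], [0.0, 0.022, -0.035], [0.0, 0.031, -0.045], [0.0, 0.041, -0.054]] rot [[0.0, 0.0, 0.0], [0.0, 0.0, 0.0], [0.0, 0.0, 0.0], [0.0, 0.0, 0.0], [0.0, 0.0, 0.0]]
xyz [[0.0, 0.011, -0.008], [0.0, 0.023, -0.016], [0.0, 0.035, -0.022], [0.0, 0.047, -0.027], [0.0, 0.06, -0.031]] rot [[0.0, 0.0, 0.0], [0.0, 0.0, 0.0], [0.0, 0.0, 0.0], [0.0, 0.0, 0.0], [0.0, 0.0, 0.0]]
xyz [[0.0, 0.014, -0.002], [0.0, 0.027, -0.004], [0.0, 0.041, -0.004], [0.0, 0.054, -0.003], [0.0, 0.068, -0.001]] rot [[0.0, 0.0, 0.0], [0.0, 0.0, 0.0], [0.0, 0.0, 0.0], [0.0, 0.0, 0.0], [0.0, 0.0, 0.0]]
```

Emit:
{"method": "move_arm", "body": {"xyz": [[0.0,0.0,-0.008],[0.0,0.002,-0.018],[0.0,0.005,-0.033],[0.0,0.008,-0.046],[0.0,0.013,-0.058]], "rot": [[0,0,0],[0,0,0],[0,0,0],[0,0,0],[0,0,0]], "newtons": 15}}

```text
time_s: 3.95
eef_pos: [0.4902, 0.0662, 0.1096]
tcp_rot: [2.313, 2.12, 0.008]
wrist_force: [16.8, 1.2, -11.9]
gripper_width: 0.13
gripper_force: 15.7
```

Emit:
{"method": "move_arm", "body": {"xyz": [[0.0,0.007,-0.013],[0.0,0.014,-0.024],[0.0,0.022,-0.035],[0.0,0.031,-0.045],[0.0,0.041,-0.054]], "rot": [[0,0,0],[0,0,0],[0,0,0],[0,0,0],[0,0,0]]}}

```text
time_s: 4.37
eef_pos: [0.5311, 0.0618, 0.1621]
tcp_rot: [2.313, 2.118, 0.006]
wrist_force: [18.5, 0.2, -27.0]
gripper_width: 0.13
gripper_force: 15.0
```

Emit:
{"method": "move_arm", "body": {"xyz": [[0.0,0.013,-0.006],[0.0,0.025,-0.013],[0.0,0.037,-0.019],[0.0,0.048,-0.023],[0.0,0.061,-0.027]], "rot": [[0,0,0],[0,0,0],[0,0,0],[0,0,0],[0,0,0]]}}

```text
time_s: 4.78
eef_pos: [0.5891, 0.0564, 0.1891]
tcp_rot: [2.316, 2.122, -0.001]
wrist_force: [-3.1, -0.7, -3.6]
gripper_width: 0.127
gripper_force: 15.2
```

Emit:
{"method": "move_arm", "body": {"xyz": [[0.0,0.014,-0.002],[0.0,0.027,-0.004],[0.0,0.041,-0.004],[0.0,0.054,-0.003],[0.0,0.066,-0.001]], "rot": [[0,0,0],[0,0,0],[0,0,0],[0,0,0],[0,0,0]]}}

```text
time_s: 5.2
eef_pos: [0.655, 0.0504, 0.1899]
tcp_rot: [2.316, 2.121, -0.002]
wrist_force: [-2.9, -2.0, -2.2]
gripper_width: 0.128
gripper_force: 15.1
```

Emit:
{"method": "move_arm", "body": {"xyz": [[0,0,0],[0,0,0],[0,0,0]], "rot": [[0,0,0],[0,0,0],[0,0,0]]}}

```text
time_s: 5.45
eef_pos: [0.6546, 0.0505, 0.1899]
tcp_rot: [2.316, 2.121, -0.0]
wrist_force: [0.8, -3.8, -0.7]
gripper_width: 0.129
gripper_force: 15.0
```

Run:
```python
from h import *
np.set_printoptions(precision=4,suppress=True)
a=snap('top','t2.png')['pixels'][:,:,::-1]; b=snap('side','s2.png')['pixels'][:,:,::-1]
b=cv2.resize(b[100:260,230:390],None,fx=3,fy=3,interpolation=cv2.INTER_CUBIC)
cv2.imwrite('pics/z2.png',b)
s=ctrl.sense(); print(s['eef_pos'],s['wrist_force'],tcp(1.75),tcp(1.6),s['joint_positions'])
```

```text
[0.6545 0.0505 0.1899] [-0.4693 -5.3653 -0.1411] [0.6544 0.0511 0.1929] [0.6321 0.0531 0.1958] [-0.6025  0.4702  0.6335  1.4449 -0.28    1.3167 -0.0387]
```

View pics/z2.png

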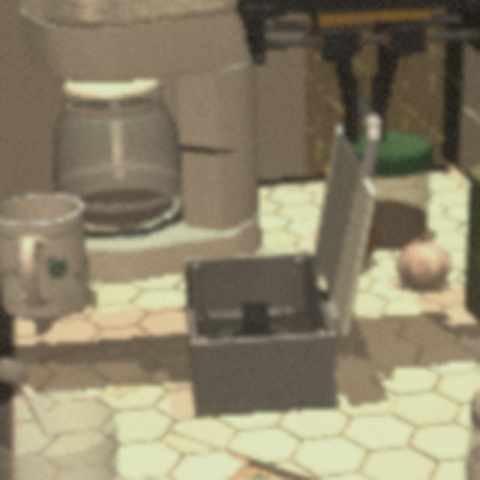

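The cover stands open past upright: the plate runs from zoom (335,300) up to (370,120), with the bar in the fingers. The black lever shows inside the box at zoom (256,318). Next I release, lift, turn the tool 90° and back off to look from above.

```bash
cat >> h.py <<'E'
RP=np.column_stack([e,-l,[0,0,-1.]])
E
python3 - <<'E'
from h import *
p=np.array([.6546,.0505,.190])
plan([(p+[0,0,.03],RG),(p+[0,0,.06],RG),((.42,.04,.25),RP)],p=p,Rm=RG)
E
```

```text
xyz [[0.0, 0.0, -0.03], [0.0, 0.0, -0.06], [-0.002, -0.017, -0.06], [-0.004, -0.033, -0.06], [-0.007, -0.05, -0.06]] rot [[0.0, 0.0, 0.0], [0.0, 0.0, 0.0], [0.0, 0.0, 0.112], [0.0, 0.0, 0.224], [0.0, 0.0, 0.337]]
xyz [[-0.007, -0.015, 0.0], [-0.015, -0.03, 0.0], [-0.022, -0.045, 0.0], [-0.03, -0.06, 0.0], [-0.038, -0.075, 0.0]] rot [[0.0, 0.0, 0.112], [0.0, 0.0, 0.224], [0.0, 0.0, 0.336], [0.0, 0.0, 0.448], [0.0, 0.0, 0.561]]
xyz [[-0.014, -0.009, 0.0], [-0.028, -0.017, 0.0], [-0.043, -0.026, 0.0], [-0.057, -0.035, 0.0], [-0.071, -0.043, 0.0]] rot [[0.0, 0.0, 0.112], [0.0, 0.0, 0.224], [0.0, 0.0, 0.336], [0.0, 0.0, 0.448], [0.0, 0.0, 0.561]]
xyz [[-0.017, 0.0, 0.0]] rot [[0.0, 0.0, 0.112]]
```

Emit:
{"method": "move_arm", "body": {"xyz": [[0,0,0],[0,0,0],[0,0,-0.01],[0,0,-0.03],[0,0,-0.06]], "rot": [[0,0,0],[0,0,0],[0,0,0],[0,0,0],[0,0,0]], "grip": 0.03}}

```text
time_s: 5.97
eef_pos: [0.6534, 0.0526, 0.2483]
tcp_rot: [-2.313, -2.122, 0.004]
wrist_force: [0.6, -0.2, 0.1]
gripper_width: 0.331
gripper_force: 0.0
```

Emit:
{"method": "move_arm", "body": {"xyz": [[-0.002,-0.017,0],[-0.004,-0.033,0],[-0.007,-0.05,0]], "rot": [[0,0,0.112],[0,0,0.224],[0,0,0.337]], "grip": 0.0}}

```text
time_s: 6.22
eef_pos: [0.604, 0.0497, 0.2502]
tcp_rot: [-2.643, -1.698, -0.003]
wrist_force: [-0.4, 0.4, -0.7]
gripper_width: 0.202
gripper_force: 0.0
```

Emit:
{"method": "move_arm", "body": {"xyz": [[-0.007,-0.015,0.0],[-0.015,-0.03,0.0],[-0.022,-0.045,0.0],[-0.03,-0.06,0.0],[-0.038,-0.075,0.0]], "rot": [[0.0,0.0,0.112],[0.0,0.0,0.224],[0.0,0.0,0.336],[0.0,0.0,0.448],[0.0,0.0,0.561]]}}

```text
time_s: 6.63
eef_pos: [0.5195, 0.0457, 0.2497]
tcp_rot: [-3.009, -0.9, -0.001]
wrist_force: [-0.4, 0.0, 0.5]
gripper_width: 0.007
gripper_force: 0.0
```

Emit:
{"method": "move_arm", "body": {"xyz": [[-0.014,-0.009,0.0],[-0.028,-0.017,0.0],[-0.043,-0.026,0.0],[-0.057,-0.035,0.0],[-0.071,-0.043,0.0]], "rot": [[0.0,0.0,0.112],[0.0,0.0,0.224],[0.0,0.0,0.336],[0.0,0.0,0.448],[0.0,0.0,0.561]]}}

```text
time_s: 7.05
eef_pos: [0.4366, 0.0422, 0.2499]
tcp_rot: [-3.14, -0.031, -0.002]
wrist_force: [0.5, 1.1, 0.7]
gripper_width: 0.004
gripper_force: 0.0
```

Emit:
{"method": "move_arm", "body": {"xyz": [[-0.017,0,0],[-0.017,0,0],[-0.017,0,0]], "rot": [[0,0,0.112],[0,0,0.112],[0,0,0.112]]}}

```text
time_s: 7.3
eef_pos: [0.4203, 0.0417, 0.25]
tcp_rot: [-3.136, 0.133, -0.002]
wrist_force: [0.8, 0.1, -0.7]
gripper_width: 0.006
gripper_force: 0.0
```

Run:
```python
from h import *
np.set_printoptions(precision=4,suppress=True)
a=snap('top','t3.png')['pixels'][:,:,::-1]; b=snap('side','s3.png')['pixels'][:,:,::-1]
a=cv2.resize(a[170:270,285:385],None,fx=4,fy=4,interpolation=cv2.INTER_CUBIC)
b=cv2.resize(b[130:230,270:370],None,fx=4,fy=4,interpolation=cv2.INTER_CUBIC)
cv2.imwrite('pics/z3.png',np.hstack([a,b]))
s=ctrl.sense(); print(s['eef_pos'],s['tcp_rot'],s['wrist_force'],s['joint_positions'])
for d in(-14,0,14):
    q=BOX+l*(.006+d/1000-.0084)+[0,0,.057]; print(d,proj('t3.png',q),proj('s3.png',q))
print([proj('t3.png',BOX+x*e+y*l+[0,0,.064]) for x in(-.055,.055) for y in(-.085,.085)])
```

```text
[0.4209 0.0415 0.2496] [-3.1378  0.1329 -0.0014] [-0.0681  0.3007  0.3975] [-0.951  -0.2283  0.6534  1.9407  0.1398  1.384  -1.9917]
-14 [340.9974 212.9366] [314.6856 203.2515]
0 [334.7941 212.5164] [314.1618 200.8652]
14 [328.5936 212.0965] [313.6513 198.5396]
[array([370.3903, 239.4929]), array([294.1301, 234.2597]), array([373.2077, 190.4062]), array([297.7159, 185.3614])]
```

View pics/z3.png

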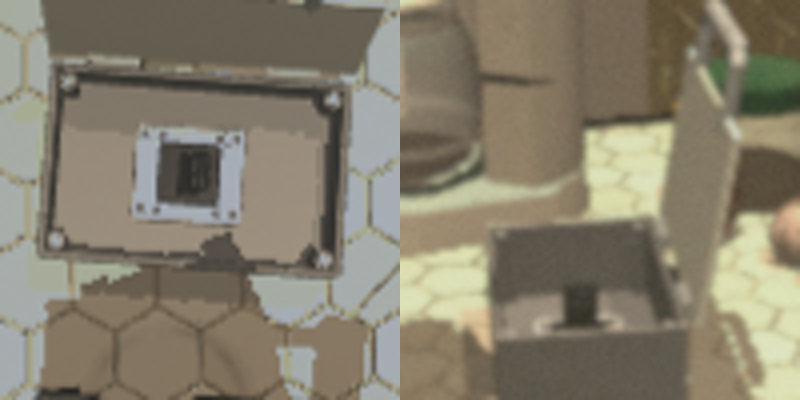

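The left half (top) shows the white slotted plate spanning zoom u 135–243 and the black socket spanning 157–220, both centred at full-image (332.2,213.5). The right half (side) shows the lever at zoom (580,305), and the cover standing open on its own.

Run:
```python
from h import *
np.set_printoptions(precision=4,suppress=True)
for z in(.014,.022):
    q=atz('t3.png',332.2,213.5,z)-BOX; print('pivot in box',q@e,q@l)
# rim check of box frame
for u,v in[(285+48/4,170+66/4),(285+350/4,170+84/4),(285+338/4,170+273/4),(285+39/4,170+256/4)]:
    q=atz('t3.png',u,v,.064)-BOX; print('rim',q@e,q@l)
a=cv2.imread('pics/t3.png')[205:222,318:348].sum(2)//3; print(a)
# start pose above/right of lever, then in
yb=-.055
for z in(.15,.045): print(BOX+yb*l+[0,0,z])
plan([(BOX+yb*l+[0,0,.15],RP),(BOX+yb*l+[0,0,.044],RP)])
```

```text
pivot in box 3.900113190605108e-06 0.0024368293107881077
pivot in box -0.0004824854546655977 0.0025946680654990026
rim 0.05231740937934947 0.08642069826016796
rim 0.05355422486657029 -0.0834931462191432
rim -0.05238828551923468 -0.08286995859420315
rim -0.05433030250635979 0.0836634801689962
[[137 165 172 172 173 169 173 106 116 120 119 119 148 152 152 153 154 153
  153 156 157 116 118 154 161 150 118 166 128 136]
 [136 167 172 172 172 173 165  86  67  68  66  64  61  61  59  71  70  69
   68  89  91 116 158 135 141 169 160 171 120 134]
 [131 167 173 172 173 172 139  76  66  68  69  69  65  66  69  66  66  65
   68  73  74  71 126 168 173 173 173 173 121 134]
 [112 165 172 172 172 172 140  79  67  69  70  69  53  51  62  51  48  47
   49  66  71  67 126 167 173 173 173 172 127 136]
 [113 165 172 173 172 172 139  81  68  70  70  67  50  47  45  51  50  51
   55  57  70  64 137 169 172 172 173 172 145 139]
 [114 166 173 173 173 173 132  79  69  69  70  62  49  46  45  60  56  53
   55  60  71  61 162 172 173 173 173 171 144 140]
 [112 166 173 173 173 173 111  75  70  69  70  62  49  47
[... 1012 characters left out ...]
  76
   76  75  76 103 165 173 173 173 173 137 139 140]
 [168 160 161 171 172 173 115 103 104  90  87  88  91  78  76  77  75  73
   74  72  71 126 168 173 173 173 172 131 138 140]
 [167 114 116 166 172 160 142 168 173 148 142 142 142 124 119 119 110 104
  104 104  95 133 168 172 172 173 173 120 136 140]]
[0.5604 0.0039 0.15  ]
[0.5604 0.0039 0.045 ]
xyz [[0.028, 0.005, 0.02], [0.057, 0.01, 0.04], [0.085, 0.015, 0.06], [0.114, 0.021, 0.08], [0.142, 0.026, 0.1]] rot [[0.0, 0.0, 0.001], [0.0, 0.0, 0.001], [-0.001, -0.001, 0.002], [-0.001, -0.001, 0.002], [-0.001, -0.001, 0.003]]
xyz [[0.0, 0.0, 0.035], [0.0, 0.0, 0.07], [0.0, 0.0, 0.106]] rot [[0.0, 0.0, 0.0], [0.0, 0.0, 0.0], [0.0, 0.0, 0.0]]
```

Emit:
{"method": "move_arm", "body": {"xyz": [[0.028,0.005,0.02],[0.057,0.01,0.04],[0.085,0.015,0.06],[0.114,0.021,0.08],[0.142,0.025,0.1]], "rot": [[0,0,0],[0,0,0],[0,0,0],[0,0,0],[0,0,0]], "newtons": 20}}

```text
time_s: 7.82
eef_pos: [0.562, 0.0035, 0.1479]
tcp_rot: [3.137, -0.131, 0.002]
wrist_force: [-0.0, 1.0, 2.0]
gripper_width: 0.003
gripper_force: 0.0
```

Emit:
{"method": "move_arm", "body": {"xyz": [[0,0,0.035],[0,0,0.07],[0,0,0.095],[0,0,0.104],[0,0,0.104]], "rot": [[0,0,0],[0,0,0],[0,0,0],[0,0,0],[0,0,0]]}}

```text
time_s: 8.23
eef_pos: [0.5587, 0.0037, 0.0431]
tcp_rot: [3.136, -0.135, -0.005]
wrist_force: [-0.1, 0.4, 0.7]
gripper_width: 0.004
gripper_force: 0.0
```

Emit:
{"method": "move_arm", "body": {"xyz": [[0,-0.005,0],[0,-0.01,0],[0,-0.015,0],[0,-0.019,0],[0,-0.019,0]], "rot": [[0,0,0],[0,0,0],[0,0,0],[0,0,0],[0,0,0]]}}

```text
time_s: 8.65
eef_pos: [0.562, 0.0248, 0.0459]
tcp_rot: [-3.137, 0.134, -0.002]
wrist_force: [0.1, -1.0, 1.1]
gripper_width: 0.005
gripper_force: 0.0
```

Run:
```python
from h import *
s=ctrl.sense(); q=s['eef_pos']-BOX; print(q@e,q@l,q[2],s['wrist_force']@l,s['wrist_force'],s['tcp_rot'])
```

```text
-0.0003017279943901228 -0.03399254078786858 0.04592220143999085 -1.0109435778929472 [ 0.12430771 -1.02568073  1.0605577 ] [-3.13740020e+00  1.33541769e-01 -2.19355707e-03]
```

Emit:
{"method": "move_arm", "body": {"xyz": [[0,-0.002,0],[0,-0.004,0],[0,-0.006,0],[0,-0.008,0],[0,-0.009,0]], "rot": [[0,0,0],[0,0,0],[0,0,0],[0,0,0],[0,0,0]]}}

```text
time_s: 9.07
eef_pos: [0.5621, 0.0323, 0.045]
tcp_rot: [-3.138, 0.137, 0.0]
wrist_force: [-0.2, -0.2, -0.3]
gripper_width: 0.007
gripper_force: 0.0
```

Emit:
{"method": "move_arm", "body": {"xyz": [[0,-0.001,0],[0,-0.002,0],[0,-0.003,0],[0,-0.003,0]], "rot": [[0,0,0],[0,0,0],[0,0,0],[0,0,0]]}}

```text
time_s: 9.4
eef_pos: [0.5623, 0.0351, 0.045]
tcp_rot: [-3.138, 0.137, 0.0]
wrist_force: [0.1, -0.6, 0.5]
gripper_width: 0.004
gripper_force: 0.0
```

Emit:
{"method": "move_arm", "body": {"xyz": [[0,-0.001,0],[0,-0.002,0],[0,-0.003,0],[0,-0.003,0]], "rot": [[0,0,0],[0,0,0],[0,0,0],[0,0,0]]}}

```text
time_s: 9.73
eef_pos: [0.5626, 0.0382, 0.045]
tcp_rot: [-3.138, 0.137, -0.0]
wrist_force: [-0.4, 0.0, 0.1]
gripper_width: 0.001
gripper_force: 0.0
```

Emit:
{"method": "move_arm", "body": {"xyz": [[0,-0.001,0],[0,-0.002,0],[0,-0.003,0],[0,-0.003,0]], "rot": [[0,0,0],[0,0,0],[0,0,0],[0,0,0]]}}

```text
time_s: 10.07
eef_pos: [0.5629, 0.0412, 0.045]
tcp_rot: [-3.138, 0.136, -0.0]
wrist_force: [-0.1, -0.4, -0.3]
gripper_width: 0.005
gripper_force: 0.0
```

Emit:
{"method": "move_arm", "body": {"xyz": [[0,-0.001,0],[0,-0.002,0],[0,-0.003,0],[0,-0.003,0]], "rot": [[0,0,0],[0,0,0],[0,0,0],[0,0,0]]}}

```text
time_s: 10.4
eef_pos: [0.5631, 0.0438, 0.045]
tcp_rot: [3.138, -0.137, -0.0]
wrist_force: [-0.4, -0.9, 0.1]
gripper_width: 0.004
gripper_force: 0.3
```

Emit:
{"method": "move_arm", "body": {"xyz": [[0,-0.001,0],[0,-0.002,0],[0,-0.002,0],[0,-0.002,0]], "rot": [[0,0,0],[0,0,0],[0,0,0],[0,0,0]]}}

```text
time_s: 10.73
eef_pos: [0.5632, 0.0443, 0.0451]
tcp_rot: [3.137, -0.139, -0.0]
wrist_force: [-0.7, -6.0, 0.8]
gripper_width: 0.004
gripper_force: 2.9
```

Emit:
{"method": "move_arm", "body": {"xyz": [[0,-0.001,0],[0,-0.001,0],[0,-0.001,0]], "rot": [[0,0,0],[0,0,0],[0,0,0]]}}

```text
time_s: 10.98
eef_pos: [0.5633, 0.0451, 0.0452]
tcp_rot: [3.137, -0.139, -0.0]
wrist_force: [-1.4, -6.5, 3.1]
gripper_width: 0.006
gripper_force: 3.3
```

Emit:
{"method": "move_arm", "body": {"xyz": [[0,-0.001,0],[0,-0.002,0],[0,-0.002,0],[0,-0.002,0]], "rot": [[0,0,0],[0,0,0],[0,0,0],[0,0,0]]}}

```text
time_s: 11.32
eef_pos: [0.5637, 0.0471, 0.0454]
tcp_rot: [3.137, -0.139, 0.001]
wrist_force: [-2.2, -6.5, 5.7]
gripper_width: 0.005
gripper_force: 3.1
```

Emit:
{"method": "move_arm", "body": {"xyz": [[0,-0.001,0],[0,-0.002,0],[0,-0.002,0]], "rot": [[0,0,0],[0,0,0],[0,0,0]]}}

```text
time_s: 11.57
eef_pos: [0.564, 0.05, 0.0454]
tcp_rot: [3.138, -0.138, 0.001]
wrist_force: [0.3, -3.1, 2.3]
gripper_width: 0.003
gripper_force: 1.6
```

Emit:
{"method": "move_arm", "body": {"xyz": [[0,-0.001,0],[0,-0.002,0],[0,-0.002,0]], "rot": [[0,0,0],[0,0,0],[0,0,0]]}}

```text
time_s: 11.82
eef_pos: [0.5639, 0.0538, 0.0449]
tcp_rot: [-3.138, 0.136, 0.0]
wrist_force: [0.5, 0.7, -0.0]
gripper_width: 0.003
gripper_force: 0.0
```

Emit:
{"method": "move_arm", "body": {"xyz": [[0,0.006,0],[0,0.015,-0.005],[0,0.015,-0.04],[0,0.015,-0.08],[0,0.015,-0.12]], "rot": [[0,0,0],[0,0,0],[0,0,0],[0,0,0],[0,0,0]]}}

```text
time_s: 12.23
eef_pos: [0.5617, 0.0364, 0.1663]
tcp_rot: [3.138, -0.139, -0.002]
wrist_force: [-0.0, 1.1, 1.2]
gripper_width: 0.006
gripper_force: 0.0
```

Emit:
{"method": "move_arm", "body": {"xyz": [[-0.01,0,-0.035],[-0.03,0,-0.07],[-0.065,0,-0.085],[-0.1,0,-0.085],[-0.14,0,-0.085]], "rot": [[0,0,0],[0,0,0],[0,0,0],[0,0,0],[0,0,0]]}}

```text
time_s: 12.65
eef_pos: [0.4257, 0.0488, 0.2508]
tcp_rot: [-3.138, 0.14, -0.003]
wrist_force: [-0.3, 2.1, -0.3]
gripper_width: 0.005
gripper_force: 0.0
```

Run:
```python
from h import *
np.set_printoptions(precision=4,suppress=True)
a=snap('top','t4.png')['pixels'][:,:,::-1]; o=cv2.imread('pics/t3.png'); b=snap('side','s4.png')['pixels'][:,:,::-1]
c=lambda i:cv2.resize(i[195:235,310:360],None,fx=8,fy=8,interpolation=cv2.INTER_CUBIC)
b=cv2.resize(b[130:210,300:350],None,fx=4,fy=4,interpolation=cv2.INTER_CUBIC)
cv2.imwrite('pics/z4.png',np.hstack([c(o)[:,:300],c(a)[:,:300],b]))
s=ctrl.sense(); print(s['eef_pos'],s['tcp_rot'],s['wrist_force'])
T=np.array([.6546,.0505,.190])
plan([(T+[-.03,0,.06],RG),(T+[0,0,.06],RG),(T,RG)])
```

```text
[0.4221 0.0497 0.251 ] [-3.1294  0.1339  0.0011] [0.4279 0.3242 0.5845]
xyz [[0.014, -0.001, 0.0], [0.029, -0.003, 0.0], [0.043, -0.004, 0.0], [0.058, -0.005, 0.0], [0.072, -0.006, 0.0]] rot [[-0.001, 0.0, -0.112], [-0.001, -0.001, -0.224], [-0.002, -0.001, -0.336], [-0.002, -0.002, -0.448], [-0.003, -0.002, -0.56]]
xyz [[0.013, 0.006, 0.0], [0.026, 0.013, 0.0], [0.039, 0.019, 0.0], [0.052, 0.026, 0.001], [0.065, 0.032, 0.001]] rot [[0.0, -0.001, -0.112], [-0.001, -0.001, -0.225], [-0.002, -0.002, -0.337], [-0.002, -0.002, -0.449], [-0.003, -0.002, -0.561]]
xyz [[0.007, 0.013, 0.0], [0.014, 0.025, 0.0], [0.022, 0.038, 0.0], [0.029, 0.05, 0.0], [0.045, 0.076, 0.0]] rot [[0.0, -0.001, -0.112], [-0.001, -0.001, -0.224], [-0.001, -0.002, -0.336], [-0.002, -0.002, -0.448], [-0.002, -0.002, -0.448]]
xyz [[0.0, 0.0, 0.03], [0.0, 0.0, 0.06]] rot [[0.0, 0.0, 0.0], [0.0, 0.0, 0.0]]
```

View pics/z4.png

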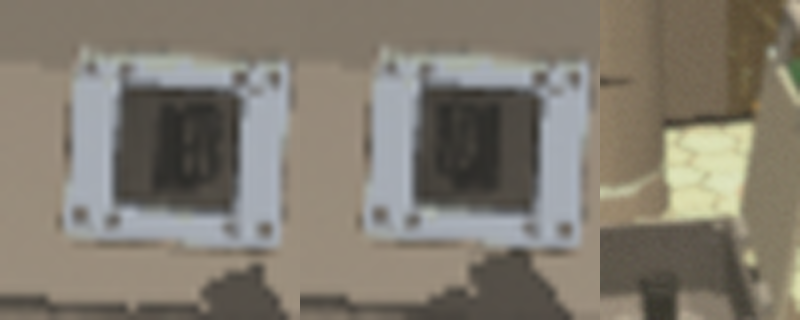

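Before the push (left) the lever's top was at zoom x≈200. It is now at x≈458−300=158, leaning left, so it has snapped on. Now I go back to the bar.

Emit:
{"method": "move_arm", "body": {"xyz": [[0.014,-0.001,0.0],[0.029,-0.003,0.0],[0.043,-0.004,0.0],[0.058,-0.005,0.0],[0.072,-0.006,0.0]], "rot": [[0,0,-0.112],[0,0,-0.224],[0,0,-0.336],[0,0,-0.448],[0,0,-0.56]], "grip": 0.034}}

```text
time_s: 13.17
eef_pos: [0.4993, 0.0488, 0.2503]
tcp_rot: [-3.052, -0.743, -0.0]
wrist_force: [-0.2, 0.2, -0.8]
gripper_width: 0.299
gripper_force: 0.0
```

Emit:
{"method": "move_arm", "body": {"xyz": [[0.013,0.006,0.0],[0.026,0.013,0.0],[0.039,0.019,0.0],[0.052,0.026,0.0],[0.065,0.032,0.0]], "rot": [[0,0,-0.112],[0,0,-0.224],[0,0,-0.336],[0,0,-0.448],[0,0,-0.56]]}}

```text
time_s: 13.58
eef_pos: [0.5717, 0.0498, 0.2495]
tcp_rot: [-2.728, -1.558, 0.002]
wrist_force: [-0.5, 0.2, 1.0]
gripper_width: 0.387
gripper_force: 0.0
```

Emit:
{"method": "move_arm", "body": {"xyz": [[0.007,0.013,0.0],[0.014,0.025,0.0],[0.022,0.038,0.0],[0.029,0.05,0.0],[0.045,0.076,0.0]], "rot": [[0,0,-0.112],[0,0,-0.224],[0,0,-0.336],[0,0,-0.448],[0,0,-0.448]]}}

```text
time_s: 14.0
eef_pos: [0.659, 0.0491, 0.2502]
tcp_rot: [-2.311, -2.126, 0.0]
wrist_force: [-0.5, 0.5, 1.9]
gripper_width: 0.395
gripper_force: 0.0
```

Emit:
{"method": "move_arm", "body": {"xyz": [[0,0,0],[0,0,0]], "rot": [[0,0,0],[0,0,0]]}}

```text
time_s: 14.17
eef_pos: [0.6598, 0.0491, 0.2484]
tcp_rot: [-2.32, -2.118, 0.005]
wrist_force: [-0.5, -0.6, -0.3]
gripper_width: 0.387
gripper_force: 0.0
```

Run:
```python
from h import *
s=ctrl.sense(); print(s['eef_pos'],s['gripper_width']*87)
plan([((.6546,.0505,.190),RG)])
```

```text
[0.6598035  0.04913259 0.24838921] 33.690558468621234
xyz [[0.001, -0.003, 0.029], [0.001, -0.005, 0.058]] rot [[-0.001, 0.001, -0.002], [-0.002, 0.002, -0.004]]
```

Emit:
{"method": "move_arm", "body": {"xyz": [[0.001,-0.004,0.0],[0.001,-0.005,0.02],[0.001,-0.005,0.04],[0.001,-0.005,0.058],[0.001,-0.005,0.059]], "rot": [[0,0,0],[0,0,0],[0,0,0],[0,0,0],[0,0,0]]}}

```text
time_s: 14.58
eef_pos: [0.6518, 0.0523, 0.1882]
tcp_rot: [-2.316, -2.117, 0.005]
wrist_force: [0.4, 0.4, -0.3]
gripper_width: 0.389
gripper_force: 0.0
```

Emit:
{"method": "move_arm", "body": {"xyz": [[0,0,0],[0,0,0],[0,0,0],[0,0,0],[0,0,0]], "rot": [[0,0,0],[0,0,0],[0,0,0],[0,0,0],[0,0,0]], "grip": 0.0, "newtons": 10}}

```text
time_s: 15.0
eef_pos: [0.6546, 0.052, 0.1919]
tcp_rot: [-2.319, -2.119, -0.002]
wrist_force: [0.2, 0.3, 2.9]
gripper_width: 0.135
gripper_force: 10.0
```

Run:
```python
from h import *
np.set_printoptions(precision=4,suppress=True)
s=ctrl.sense(); print(s['eef_pos'],s['gripper_width']*87,s['wrist_force'],s['tcp_rot'],R.from_matrix(RG).as_rotvec())
p=s['eef_pos']; 
# radius 148.5 about hinge from opening data
def t2(t): return tcp(t)
T=np.linspace(1.75,0,26)[1:]
plan([(p+tcp(t)-tcp(1.75),RG,1) for t in T],p=p,Rm=RG)
```

```text
[0.6546 0.052  0.1919] 11.768806526647916 [0.2198 0.2626 2.8947] [-2.3191 -2.1192 -0.0019] [2.3162 2.1224 0.    ]
xyz [[0.0, -0.01, -0.002], [0.0, -0.021, -0.003], [0.0, -0.032, -0.003], [0.0, -0.042, -0.003], [0.0, -0.053, -0.002]] rot [[0.0, 0.0, 0.0], [0.0, 0.0, 0.0], [0.0, 0.0, 0.0], [0.0, 0.0, 0.0], [0.0, 0.0, 0.0]]
xyz [[0.0, -0.01, 0.002], [0.0, -0.02, 0.005], [0.0, -0.03, 0.008], [0.0, -0.04, 0.012], [0.0, -0.05, 0.017]] rot [[0.0, 0.0, 0.0], [0.0, 0.0, 0.0], [0.0, 0.0, 0.0], [0.0, 0.0, 0.0], [0.0, 0.0, 0.0]]
xyz [[0.0, -0.009, 0.005], [0.0, -0.017, 0.011], [0.0, -0.026, 0.018], [0.0, -0.033, 0.025], [0.0, -0.041, 0.033]] rot [[0.0, 0.0, 0.0], [0.0, 0.0, 0.0], [0.0, 0.0, 0.0], [0.0, 0.0, 0.0], [0.0, 0.0, 0.0]]
xyz [[0.0, -0.007, 0.008], [0.0, -0.013, 0.016], [0.0, -0.018, 0.025], [0.0, -0.023, 0.035], [0.0, -0.027, 0.044]] rot [[0.0, 0.0, 0.0], [0.0, 0.0, 0.0], [0.0, 0.0, 0.0], [0.0, 0.0, 0.0], [0.0, 0.0, 0.0]]
xyz [[0.0, -0.004, 0.01], [0.0, -0.007, 0.02], [0.0, -0.009, 0.031], [0.0, -0.01, 0.041], [0.0, -0.011, 0.052]] rot [[0.0, 0.0, 0.0], [0.0, 0.0, 0.0], [0.0, 0.0, 0.0], [0.0, 0.0, 0.0], [0.0, 0.0, 0.0]]
```

Emit:
{"method": "move_arm", "body": {"xyz": [[0.0,-0.01,-0.002],[0.0,-0.021,-0.003],[0.0,-0.032,-0.003],[0.0,-0.042,-0.003],[0.0,-0.053,-0.002]], "rot": [[0,0,0],[0,0,0],[0,0,0],[0,0,0],[0,0,0]]}}

```text
time_s: 15.42
eef_pos: [0.6018, 0.0568, 0.1938]
tcp_rot: [2.319, 2.119, 0.003]
wrist_force: [2.6, 0.6, 1.2]
gripper_width: 0.135
gripper_force: 10.0
```

Emit:
{"method": "move_arm", "body": {"xyz": [[0.0,-0.01,0.002],[0.0,-0.02,0.005],[0.0,-0.03,0.008],[0.0,-0.04,0.012],[0.0,-0.05,0.017]], "rot": [[0,0,0],[0,0,0],[0,0,0],[0,0,0],[0,0,0]]}}

```text
time_s: 15.83
eef_pos: [0.5519, 0.0615, 0.1767]
tcp_rot: [-2.319, -2.119, -0.003]
wrist_force: [2.4, 0.6, 1.4]
gripper_width: 0.133
gripper_force: 10.0
```

Forces are low, so I continue the arc.

Emit:
{"method": "move_arm", "body": {"xyz": [[0.0,-0.009,0.005],[0.0,-0.017,0.011],[0.0,-0.026,0.018],[0.0,-0.033,0.025],[0.0,-0.041,0.033]], "rot": [[0,0,0],[0,0,0],[0,0,0],[0,0,0],[0,0,0]]}}

```text
time_s: 16.25
eef_pos: [0.5109, 0.0653, 0.1432]
tcp_rot: [-2.319, -2.119, -0.002]
wrist_force: [2.4, 1.2, -0.0]
gripper_width: 0.13
gripper_force: 10.0
```

Emit:
{"method": "move_arm", "body": {"xyz": [[0.0,-0.007,0.008],[0.0,-0.013,0.016],[0.0,-0.018,0.025],[0.0,-0.023,0.035],[0.0,-0.027,0.044]], "rot": [[0,0,0],[0,0,0],[0,0,0],[0,0,0],[0,0,0]]}}

```text
time_s: 16.67
eef_pos: [0.4835, 0.0677, 0.0981]
tcp_rot: [-2.318, -2.119, -0.0]
wrist_force: [3.3, 3.0, -0.6]
gripper_width: 0.136
gripper_force: 10.0
```

Emit:
{"method": "move_arm", "body": {"xyz": [[0.0,-0.004,0.01],[0.0,-0.007,0.02],[0.0,-0.009,0.03],[0.0,-0.01,0.039],[0.0,-0.01,0.045]], "rot": [[0,0,0],[0,0,0],[0,0,0],[0,0,0],[0,0,0]]}}

```text
time_s: 17.08
eef_pos: [0.4738, 0.0685, 0.0529]
tcp_rot: [-2.319, -2.119, -0.0]
wrist_force: [0.9, 3.3, 1.2]
gripper_width: 0.132
gripper_force: 10.0
```

Emit:
{"method": "move_arm", "body": {"xyz": [[0.0,-0.001,0.002],[0.0,-0.001,0.004],[0.0,-0.001,0.006],[0.0,-0.001,0.006]], "rot": [[0,0,0],[0,0,0],[0,0,0],[0,0,0]]}}

```text
time_s: 17.42
eef_pos: [0.4737, 0.0684, 0.0482]
tcp_rot: [-2.319, -2.119, -0.001]
wrist_force: [1.9, 1.8, 8.3]
gripper_width: 0.129
gripper_force: 10.0
```

Emit:
{"method": "move_arm", "body": {"xyz": [[0.0,0.0,0.001],[0.0,0.0,0.002],[0.0,0.0,0.002]], "rot": [[0,0,0],[0,0,0],[0,0,0]]}}

```text
time_s: 17.67
eef_pos: [0.4737, 0.0683, 0.0465]
tcp_rot: [-2.319, -2.118, -0.001]
wrist_force: [0.7, 0.7, 12.1]
gripper_width: 0.129
gripper_force: 9.9
```

Emit:
{"method": "move_arm", "body": {"xyz": [[0,0,-0.002],[0,0,-0.002],[0,0,-0.002],[0,0,-0.002],[0,0,-0.002]], "rot": [[0,0,0],[0,0,0],[0,0,0],[0,0,0],[0,0,0]], "grip": 0.026}}

```text
time_s: 18.08
eef_pos: [0.4722, 0.0682, 0.0476]
tcp_rot: [-2.318, -2.118, 0.002]
wrist_force: [-0.2, -0.4, 0.0]
gripper_width: 0.29
gripper_force: 0.0
```

Run:
```python
from h import *
s=ctrl.sense(); print(s['eef_pos'],s['gripper_width']*87,s['wrist_force'])
```

```text
[0.4722364  0.06818566 0.04755299] 25.229149731836063 [-0.21009528 -0.41944309  0.0157341 ]
```

Emit:
{"method": "move_arm", "body": {"xyz": [[0,0.001,-0.008],[0,0.001,-0.02],[0,0.001,-0.04],[0,0.001,-0.07],[0,0.001,-0.1]], "rot": [[0,0,0],[0,0,0],[0,0,0],[0,0,0],[0,0,0]]}}

```text
time_s: 18.5
eef_pos: [0.4733, 0.0676, 0.1491]
tcp_rot: [-2.32, -2.118, 0.003]
wrist_force: [0.3, 0.5, 0.2]
gripper_width: 0.302
gripper_force: 0.0
```

Emit:
{"method": "move_arm", "body": {"xyz": [[0,-0.01,-0.03],[0,-0.02,-0.05],[0,-0.04,-0.07],[0,-0.04,-0.07],[0,-0.04,-0.07]], "rot": [[0,0,0],[0,0,0],[0,0,0],[0,0,0],[0,0,0]]}}

```text
time_s: 18.92
eef_pos: [0.4342, 0.0722, 0.2193]
tcp_rot: [-2.317, -2.119, -0.005]
wrist_force: [-0.4, 0.2, -0.5]
gripper_width: 0.298
gripper_force: 0.0
```

Run:
```python
from h import *
snap('top','t5.png'); b=snap('side','s5.png')['pixels'][:,:,::-1]; o=cv2.imread('pics/s0.png' if 0 else 'pics/side0.png')
c=lambda i:cv2.resize(i[170:250,255:355],None,fx=4,fy=4,interpolation=cv2.INTER_CUBIC)
cv2.imwrite('pics/z5.png',np.hstack([c(o),c(b)]))
print(ctrl.sense()['eef_pos'],ctrl.sense()['wrist_force'])
```

```text
[0.43406086 0.07169939 0.21762997] [ 0.23699615 -0.43345984 -0.62522991]
```

View pics/z5.png

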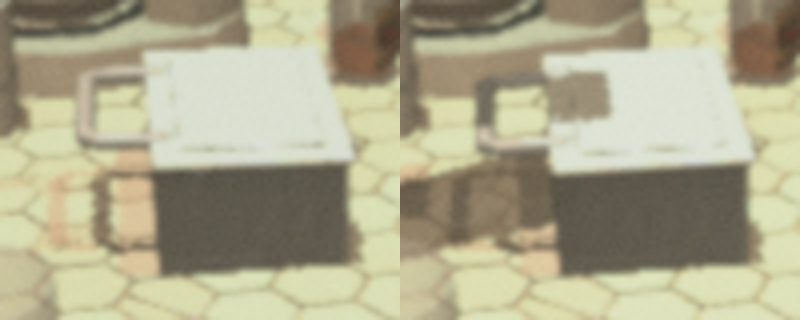

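The side views before (left) and now (right) show the cover flat on the box. Its front edge sits at zoom y≈170 against 165 at the start, so it is at least as shut as before, and the gripper is clear.

```bash
python3 -c "
from rig import ctrl
print(ctrl.hand_in())"
```

```text
the job is handed in; nothing more can be done
None
```

I opened the cover past upright, snapped the lever on with at most about 9 N measured at the wrist, then shut the cover gently and released it; the job was handed in at about 19 s, and the hand-in returned no verdict.

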